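Slide the lathe's eye shield to its click stop and start the polisher

TASK

Get the polishing lathe ready and start it: with a fingertip on the side of its orange-faced handle, push the eye shield along its rail until it clicks into the notch in front of the big yellow wheel, without running it on into the end stop. Then press the green start button and come away clear. Only push: do not pinch the handle or pull up the detent knob, leave the red stop button alone, and do not disturb the loose things on the bench.

Things in the scene. Friction and masses are not known exactly. Their poses are not given: they have to be found in the camera images.
- lathe: Fixed double-ended polishing lathe: pale motor 170 mm across, 200 mm long, top 255 mm high. Origin: middle of the shield rail, bench level. y runs along rail and spindle, x from rail to motor; spindle axis at x = 150, z = 165 mm. Rail 40 mm wide, 540 long; the steel strip on it (top at 40 mm) has V notches 13 mm wide at y = -180, 0, +180 mm (yellow marks outside, white mid).
- guard (a joint): Eye shield carriage's place along the rail, m: its centre's y in the lathe's frame; 0 in the middle notch, end stops at -0.213 and +0.213. Slides with 1 to 3 N of drag, needs about 7 to 10 N to leave a notch, and within 5 mm of a notch centre it jumps in by itself while the resistance dips; the notch then holds it.
- detent (a joint): Height of the spring detent roller in the carriage, m: about -0.0005 when seated in a notch, about +0.0035 when riding on the strip. Its small black knob (19 mm across, 92 to 96 mm high) on the carriage centre rises and falls with it.
- guard_mid (a point): Carriage centre, 50 mm above the bench; x away from the robot, y along the rail. Carriage: grey, 66 x 100 mm, top at 60 mm. It carries a clear pane 150 mm wide, 135 to 290 mm high, leaning away from the robot; its lower clamp (150 mm high) starts 15 mm behind this point in x, with brass wing nuts to x = 0.
- handle (a point): Middle of the top of the push handle, an upright grey block with an orange face on either side, that stands out from the carriage towards the robot. 28 mm thick along the rail (faces 14 mm either side of this point), 36 mm long across the rail (18 mm either side of this point), from 23 to 69 mm above the bench.
- pad_left: Orange face plate of the handle on the lathe's +y side, 36 x 6 x 46 mm; origin at its centre. Its outer face is 3 mm further in +y.
- pad_right: Orange face plate of the handle on the lathe's -y side, 36 x 6 x 46 mm; origin at its centre. Its outer face is 3 mm further in -y.
- wheel: Big yellow polishing wheel, 100 mm across and 22 mm thick, on one spindle end, 180 mm to the left or right of the motor's middle. Origin at its centre; y along the spindle, same axes as the lathe.
- brush: Small black brush wheel, 60 mm across, on the other spindle end. Origin at its centre.
- switch: Fixed switch box 120 x 80 x 50 mm with a yellow top plate. It stands beside one end of the lathe. Origin under its centre, x away from the robot.
- start (a joint): Green start button, 28 mm across, in a black collar 44 mm across and 12 mm high: travel in m, 0 up, 0.006 fully down (5 N). Springs back. It stands 26 mm from the box's centre on the side towards the robot.
- start_top (a point): Centre of the start button's top, 72 mm above the bench; moves with the button.
- stop (a joint): Red stop button, same size, 52 mm behind the start button (away from the robot): travel in m, 0 up.
- tray: Loose steel tray 130 x 100 x 22 mm, beside the other end of the lathe. Origin under its centre.
- ring_a: Loose brass ring, 23 mm across, in the tray.
- ring_b: Loose steel ring, 21 mm across, in the tray.
- cup: Loose steel cup, 68 mm across, 75 mm high, beyond the tray. Origin under its centre.
- jar: Loose amber jar with white cap, 58 mm across, 70 mm high, beyond the switch box. Origin under its centre.
- bar_red: Loose dark red compound bar 40 x 95 x 34 mm between robot and rail. Origin under its centre.
- bar_green: Loose green compound bar 38 x 85 x 32 mm between robot and rail. Origin under its centre.
- wrench: Loose spindle wrench, 150 mm long, lying between robot and rail.

How it is judged:
By the outcome, as a careful person would: the job done as asked, in the order asked, and still so for the second after the job is handed in, with the robot touching nothing.
It also fails if it takes over 58 s, if anything falls off the work surface, if the arm or the gripper's body presses on something with over 40 N, if the wrist force passes 120 N, or if a joint passes its speed limit or range.

ROBOT

A 6-joint arm with a two-finger parallel gripper is mounted at the origin on the work surface. World frame = base frame: x ahead of the robot, y to its left, z up, the work surface at z = 0. Lengths are in m, angles in rad, forces in N, time in s.
With the tool pointing down it reaches from about 0.35 to 0.725 m from the base axis. Payload 6 kg.
Tool frame: the origin (TCP) lies at the very end of the fingers, on their centre line; the grasp point (between the pads) lies 19 mm behind it (env.hold_point_z is the distance from the TCP to the grasp point, in m); z points along the fingers, y is the line along which they close (so a half turn about z gives the same grasp; the last joint's range is limited). The gripper opens to 85 mm and grips with 20 to 120 N. Pads are 22 mm wide; open, the fingers measure 114 mm over their backs; the gripper's body (76 mm by 85 mm) begins 54 mm behind the grasp point. The pads swing forward as they close: fully open they stand 13 mm farther back than shut.
Start: joints at [-0.894, 0.04, 0.085, 0, -1.615, -0.334], TCP at [0.202, -0.565, 0.231] pointing down, gripper open.
Joint ranges: [-2.56, 2.56], [-1.29, 2.01], [-1.08, 1.49], [-3.29, 1.98], [-2.81, -0.18], [-2.99, 2.99]. Speed limits (rad/s): [2.57, 2.57, 3.01, 3.14, 3.14, 3.14].

INTERFACE

Orientations are given as a unit quaternion [w, x, y, z].
In Python, from workcell import env, order, get_image, camera_model gives the robot as it stands (env), with the cameras as plain functions and the job (order).
- The arm moves only by the shell command python3 inch.py [OPENING] [FORCE], which reads ROWS from standard input. ROWS is a JSON list of rows, 1 to 10 of them, each an object with the fields tx, ty, tz (the shift in m), spin (a turn about the tool's z in rad); a field left out counts as zero; each row is the pose to reach, as a shift and turn from the pose commanded when the command began, along the tool's axes at that moment; what a row does not reach only later rows make up. A row lasts 1/12 s, in which the tool goes at most 0.0417 m and 0.125 rad, less where a joint would pass 70% of its speed; a pose out of reach is approached as far as the arm can. OPENING is the finger opening in m, set as the command begins (- or left out keeps the last). The fingers move at their own pace and stop on an object; FORCE is the grip in N (left out, the last holds). Time passes only in rows, so rows that do not move let the fingers close. It prints the time, the measured TCP pose, the force, the opening and the grip force at its end. Input that does not fit is refused with a message, and nothing moves.
- env.state(): the state, without advancing time (a new reading comes with each control period).
- get_image(name): name is "side" or "top" or "wrist"; returns the picture (420x560x3 uint8, red, green, blue); there is no depth.
- camera_model(name): a dict with "fx", "fy", "cx", "cy" (pixels), "R" (3x3) and "t" (3): a world point X has camera coordinates R X + t. Camera axes: x right, y down, z forward; pixel columns grow to the right and rows downward; lengths in m; the calibration is good to about 2 mm. A picture is of the moment at which its call begins: read the wrist's pose just before it. camera_model takes no time and is no camera call; for the wrist camera it gives the pose at the moment of the call.
- order.close_job(): hands the job in; it is judged then, once.
The state is a dict: "clock": time; "q": joint angles; "joint_velocities": joint speeds; "joint_efforts": joint torques, N m; "ee_pos": TCP position; "eef_rot": TCP orientation; "wrist_force": force on the tool from outside, world axes, zero at the start; "wrist_torque": the same for the moment, N m; "opening": finger opening in m; "grasp_force": force on a finger pad.
Only numpy, scipy, OpenCV 4.12 (cv2) and the standard library are available. Lean on these libraries where they do the work, as an engineer would, in place of code of your own. Each camera call takes 0.05 s, during which the arm holds its last target. There are 200 camera calls.

## Working session

There is one attempt and no reset: what is moved stays moved. The work goes in short steps, Python scripts to look and compute and a shell command to move; the robot and the scene stay as the last step left them, time stands still between calls to the robot, and variables do not carry over. Pictures are saved under pics/ and viewed, at most 10 in all, crops included, and the job is handed in when it is done.

```bash
ls; mkdir -p pics
python3 - <<'E'
from workcell import env, order, get_image, camera_model
import cv2
s=env.state();print(s)
for n in("top","side"):
    cv2.imwrite(f"pics/{n}0.png",get_image(n)[:,:,::-1])
    m=camera_model(n);print(n,m)
E
```

```text
inch.py
pics
workcell.py
{'clock': 0.0, 'q': array([-8.94316140e-01,  4.08391363e-02,  8.37695556e-02, -4.79507884e-04,
       -1.61550066e+00, -3.33690184e-01]), 'joint_velocities': array([ 1.06959255e-04, -2.10048365e-04, -1.40683193e-05,  7.43262884e-04,
        5.23904616e-04,  2.36916790e-03]), 'joint_efforts': array([-6.42556643e-04, -3.68198919e+01,  3.47414160e+01,  6.93237707e+00,
       -5.34378545e-03, -1.48543074e-05]), 'ee_pos': array([ 0.20162866, -0.56474534,  0.23023757]), 'eef_rot': array([-2.19567965e-04, -1.70567352e-01,  9.85345591e-01,  8.92108104e-04]), 'wrist_force': array([-0.10962603, -0.62077175, -0.27829862]), 'wrist_torque': array([-0.04390595,  0.0382391 , -0.06837026]), 'grasp_force': 0.0, 'opening': 0.08532828435188076}
top {'fx': 466.50225745759053, 'fy': 466.50225745759053, 'cx': 280.6256055038049, 'cy': 207.72440241787123, 'R': array([[ 0.03340276, -0.99943118,  0.00464396],
       [-0.97154043, -0.03356016, -0.23448433],
       [ 0.23450681,  0.00332063, -0.97210881]]), 't': array([0.0036966 , 0.59486797, 1.45294664])}
side {'fx': 401.77958297785244, 'fy': 401.77958297785244, 'cx': 283.35377889742966, 'cy': 212.51411653619357, 'R': array([[-0.99982854, -0.007057  , -0.01711961],
       [ 0.00861588,  0.64105793, -0.76744413],
       [ 0.01639052, -0.76746005, -0.64088721]]), 't': array([0.56196958, 0.09455167, 1.19594932])}
```

View pics/top0.png

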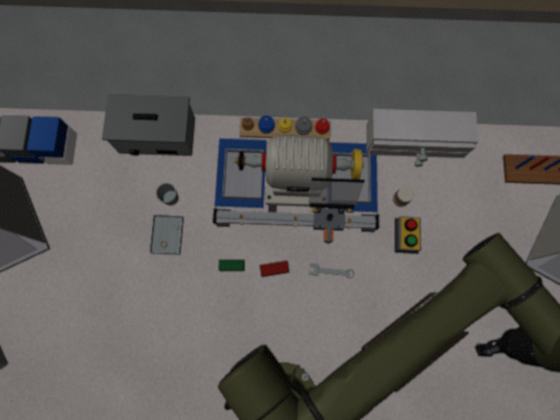

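View pics/side0.png

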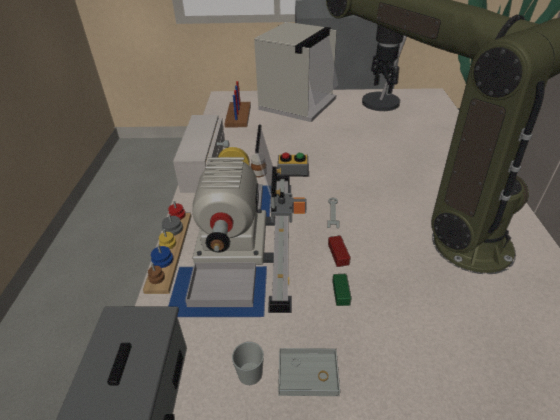

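The top view shows the yellow wheel at the right (about (357,163), the -y end), the carriage at about (329,217) and the handle at (328,234). The switch box is at (408,234), with green on the robot side, and the wrench at (332,270). I'll enlarge both views.

Run:
```python
import cv2
a=cv2.imread("pics/top0.png")[180:290,205:435]
cv2.imwrite("pics/topc.png",cv2.resize(a,None,fx=3.47,fy=3.47,interpolation=cv2.INTER_CUBIC))
a=cv2.imread("pics/side0.png")[140:320,225:355]
cv2.imwrite("pics/sidec.png",cv2.resize(a,None,fx=3.3,fy=3.3,interpolation=cv2.INTER_CUBIC))
```

```text
(no output)
```

View pics/topc.png

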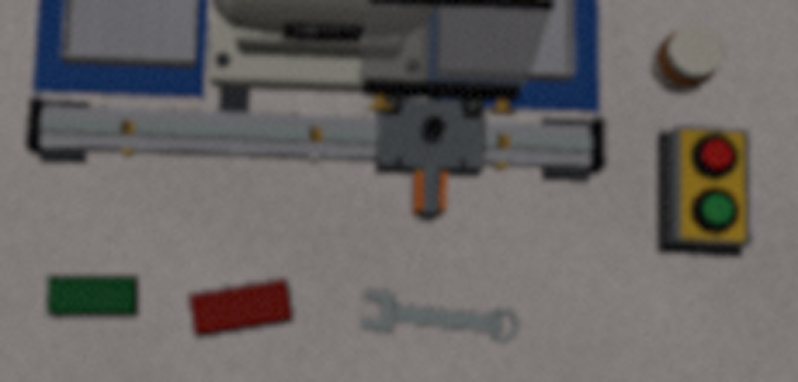

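View pics/sidec.png

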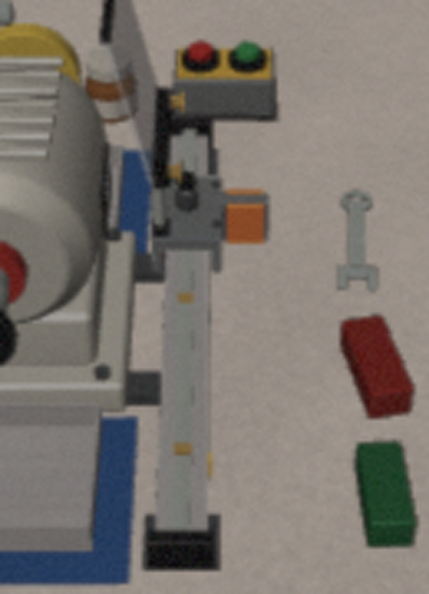

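The top crop shows strip notch marks at (127,128), (316,133) and (502,141), the knob at (432,127), the handle top at (430,190), green at (716,208) and red at (716,154). In the side crop the notches are at (183,448) and (185,297), the knob at (186,187), the handle top near (245,197) and green at (247,50).

```bash
cat > h.py <<'E'
import numpy as np
from workcell import env, order, get_image, camera_model
def ray(n,p):
    m=camera_model(n);R=np.array(m["R"]);t=np.array(m["t"])
    return -R.T@t,R.T@np.array([(p[0]-m["cx"])/m["fx"],(p[1]-m["cy"])/m["fy"],1])
def atz(n,p,z):
    c,d=ray(n,p);return c+d*(z-c[2])/d[2]
def tri(pa,pb,a="top",b="side"):
    c1,d1=ray(a,pa);c2,d2=ray(b,pb)
    s=np.linalg.lstsq(np.c_[d1,-d2],c2-c1,rcond=None)[0]
    p,q=c1+s[0]*d1,c2+s[1]*d2
    return (p+q)/2,np.linalg.norm(p-q)
T=lambda u,v:(u/3.47+205,v/3.47+180)
S=lambda u,v:(u/3.3+225,v/3.3+140)
E
python3 - <<'E'
from h import *
np.set_printoptions(precision=4,suppress=True)
for n,z,t,s in [("n+",.04,(127,128),(183,448)),("n0",.04,(316,133),(185,297)),("n-",.04,(502,141),None),("knob",.096,(432,127),(186,187)),
 ("handle",.069,(430,190),(245,197)),("green",.072,(716,208),(247,50)),("red",.072,(716,154),(201,50)),
 ("hL",.069,(414,190),None),("hR",.069,(446,190),None),("endR",.05,(598,145),None),("endL",.05,(36,125),None),
 ("wrenchR",.01,(515,325),None),("wrenchL",.01,(365,297),None),("wrTop",.01,(380,290),None),("boxcorner",.05,(682,130),None),("boxnear",.05,(748,240),None),("jar",.07,(690,50),None),("handlenear",.069,(430,212),None),("carrR",.06,(484,120),None),("carrL",.06,(378,120),None)]:
    print(n,atz("top",T(*t),z),(atz("side",S(*s),z),*tri(T(*t),S(*s))) if s else "")
E
```

```text
n+ [0.5661 0.1523 0.04  ] (array([0.568 , 0.1535, 0.04  ]), array([0.5672, 0.1523, 0.0384]), np.float64(0.0015836577116912886))
n0 [ 0.5674 -0.0284  0.04  ] (array([ 0.5684, -0.0258,  0.04  ]), array([ 0.5682, -0.0285,  0.0374]), np.float64(0.000519579100767492))
n- [ 0.5657 -0.2062  0.04  ] 
knob [ 0.5645 -0.1333  0.096 ] (array([ 0.5673, -0.116 ,  0.096 ]), array([ 0.5678, -0.1349,  0.0815]), np.float64(6.564579365136048e-05))
handle [ 0.5105 -0.1348  0.069 ] (array([ 0.5119, -0.1346,  0.069 ]), array([ 0.5112, -0.135 ,  0.0685]), np.float64(0.0012505792510088118))
green [ 0.5021 -0.3996  0.072 ] (array([ 0.5037, -0.3932,  0.072 ]), array([ 0.5032, -0.401 ,  0.0671]), np.float64(0.000428319252087858))
red [ 0.5532 -0.4012  0.072 ] (array([ 0.5543, -0.3942,  0.072 ]), array([ 0.5544, -0.4027,  0.0668]), np.float64(5.3323015300672436e-05))
hL [ 0.51   -0.1199  0.069 ] 
hR [ 0.511  -0.1497  0.069 ] 
endR [ 0.5628 -0.2957  0.05  ] 
endL [0.5639 0.2379 0.05  ] 
wrenchR [ 0.3943 -0.2227  0.01  ] 
wrenchL [ 0.416 -0.08   0.01 ] 
wrTop [ 0.4231 -0.0942  0.01  ] 
boxcorner [ 0.5801 -0.3758  0.05  ] 
boxnear [ 0.4768 -0.4348  0.05  ] 
jar [ 0.6537 -0.3803  0.07  ] 
handlenear [ 0.4898 -0.135   0.069 ] 
carrR [ 0.5811 -0.1862  0.06  ] 
carrL [ 0.5776 -0.086   0.06  ]
```

```bash
echo '[{"tx": -0.014, "ty": 0.011, "spin": 0.05}, {"tx": -0.04, "ty": 0.032, "spin": 0.12}, {"tx": -0.07, "ty": 0.056, "spin": 0.2}, {"tx": -0.1, "ty": 0.08, "spin": 0.28}, {"tx": -0.13, "ty": 0.104, "spin": 0.342}, {"tx": -0.16, "ty": 0.128, "spin": 0.342}, {"tx": -0.19, "ty": 0.152, "spin": 0.342}, {"tx": -0.22, "ty": 0.176, "spin": 0.342}, {"tx": -0.24, "ty": 0.193, "spin": 0.342}, {"tx": -0.25, "ty": 0.201, "spin": 0.342}]' | python3 inch.py 0 60
cat >> h.py <<'E'
def go(x,y,z):
    from scipy.spatial.transform import Rotation as Ro
    s=env.state();w,a,b,c=s["eef_rot"];R=Ro.from_quat([a,b,c,w]).as_matrix()
    print("tool shift",(R.T@(np.array([x,y,z])-s["ee_pos"])).round(4),"pos",s["ee_pos"].round(4),"x",R[:,0].round(3),"F",s["wrist_force"].round(1))
E
python3 -c "
from h import *;go(.503,-.080,.2)"
```

```text
clock: 0.93
ee_pos: [0.3707, -0.2891, 0.231]
eef_rot: [0.0, -0.002, 1.0, 0.0]
wrist_force: [-0.1, -0.1, 1.2]
opening: 0.0
grasp_force: 0.0
tool shift [-0.133   0.2086  0.0312] pos [ 0.3707 -0.2891  0.231 ] x [-1.    -0.004 -0.   ] F [-0.1 -0.1  1.2]
```

```bash
echo '[{"tx": -0.01, "ty": 0.015}, {"tx": -0.03, "ty": 0.045}, {"tx": -0.05, "ty": 0.078}, {"tx": -0.07, "ty": 0.11}, {"tx": -0.09, "ty": 0.142}, {"tx": -0.11, "ty": 0.174}, {"tx": -0.125, "ty": 0.197, "tz": 0.01}, {"tx": -0.133, "ty": 0.209, "tz": 0.03}, {"tx": -0.133, "ty": 0.209, "tz": 0.05}, {"tx": -0.133, "ty": 0.209, "tz": 0.06}]' | python3 inch.py
python3 - <<'E'
from h import *
import cv2
go(.503,-.080,.042)
cv2.imwrite("pics/w1.png",get_image("wrist")[:,:,::-1])
a=get_image("side")[80:280,200:400,::-1]
cv2.imwrite("pics/s1.png",cv2.resize(a,None,fx=3,fy=3,interpolation=cv2.INTER_CUBIC))
E
```

```text
clock: 1.77
ee_pos: [0.5016, -0.0815, 0.1679]
eef_rot: [-0.002, -0.001, 1.0, 0.0]
wrist_force: [-0.1, -0.2, 0.5]
opening: -0.0
grasp_force: 0.0
tool shift [-0.002   0.0014  0.1259] pos [ 0.5016 -0.0815  0.1679] x [-1.    -0.002  0.005] F [-0.1 -0.2  0.5]
```

View pics/w1.png

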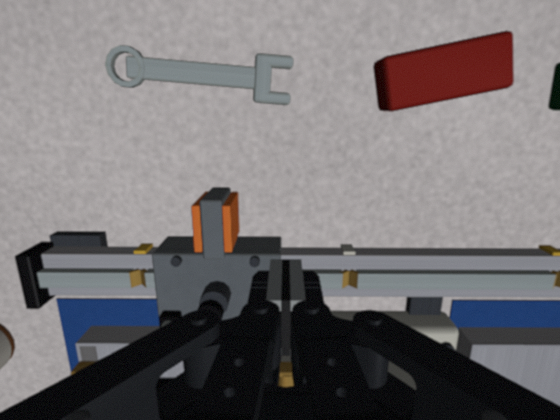

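The wrist view shows the shut fingertip at (286,262), the handle at columns 193–239 and rows 190–250, the -y notch mark at (140,278) and the middle mark at (350,276).

Run:
```python
from h import *
for n,p,z in [("n-",(139,278),.04),("n0",(349,277),.04),("n+",(557,278),.04),("hL",(193,204),.069),("hR",(239,196),.069),("greyL",(203,195),.069),("greyR",(230,195),.069),("near",(217,189),.069),("carrL",(159,238),.06),("carrR",(281,238),.06)]:
    print(n,atz("wrist",p,z).round(4))
```

```text
n- [ 0.5691 -0.2073  0.04  ]
n0 [ 0.568  -0.0289  0.04  ]
n+ [0.5687 0.1478 0.04  ]
hL [ 0.4961 -0.1488  0.069 ]
hR [ 0.4902 -0.1159  0.069 ]
greyL [ 0.4895 -0.1413  0.069 ]
greyR [ 0.4895 -0.1222  0.069 ]
near [ 0.4852 -0.1312  0.069 ]
carrL [ 0.5253 -0.1791  0.06  ]
carrR [ 0.5252 -0.0863  0.06  ]
```

View pics/s1.png

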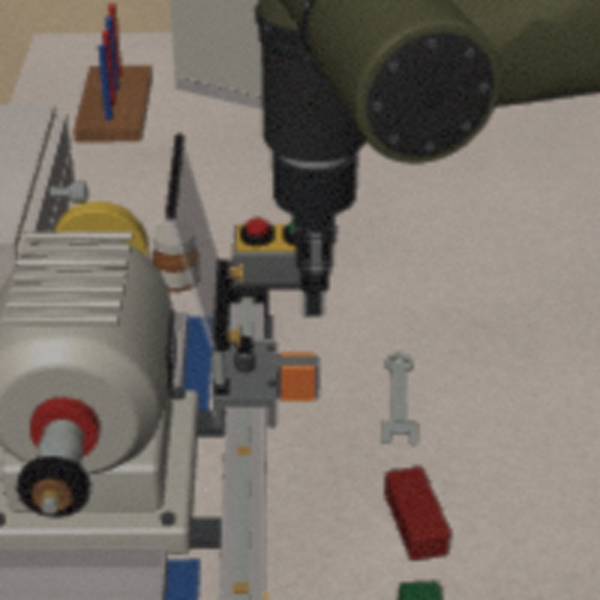

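The side view shows the fingertip at (314,312), clear on the +y side of the handle at (298,375). Next I lower it.

```bash
echo '[{"tx": -0.002, "tz": 0.01}, {"tx": -0.002, "tz": 0.035}, {"tx": -0.002, "tz": 0.06}, {"tx": -0.002, "tz": 0.085}, {"tx": -0.002, "tz": 0.105}, {"tx": -0.002, "tz": 0.118}, {"tx": -0.002, "tz": 0.122}, {"tx": -0.002, "tz": 0.122}]' | python3 inch.py; echo '[{"ty": -0.003}, {"ty": -0.006}, {"ty": -0.01}, {"ty": -0.013}, {"ty": -0.016}, {"ty": -0.018}]' | python3 inch.py
```

```text
clock: 2.53
ee_pos: [0.5042, -0.0832, 0.0491]
eef_rot: [-0.0, -0.0, 1.0, -0.0]
wrist_force: [-0.4, 0.0, 0.4]
opening: -0.0001
grasp_force: 0.0
clock: 3.03
ee_pos: [0.5045, -0.1011, 0.0496]
eef_rot: [0.0, -0.0, 1.0, 0.0]
wrist_force: [0.6, 0.2, -0.6]
opening: -0.0
grasp_force: 0.0
```

```bash
echo '[{"ty": -0.003, "tz": 0.003}, {"ty": -0.006, "tz": 0.006}, {"ty": -0.009, "tz": 0.006}]' | python3 inch.py; echo '[{"ty": -0.003}, {"ty": -0.006}, {"ty": -0.009}, {"ty": -0.012}]' | python3 inch.py;echo '[{"ty": -0.003}, {"ty": -0.006}, {"ty": -0.009}, {"ty": -0.012}, {"ty": -0.012}]' | python3 inch.py
```

```text
clock: 3.28
ee_pos: [0.5043, -0.1094, 0.0425]
eef_rot: [-0.0, -0.0, 1.0, 0.0]
wrist_force: [0.1, 3.8, -2.3]
opening: -0.0
grasp_force: 1.8
clock: 3.62
ee_pos: [0.5041, -0.1215, 0.0428]
eef_rot: [-0.0, -0.0, 1.0, 0.0]
wrist_force: [1.3, 3.8, -2.8]
opening: 0.0001
grasp_force: 1.9
clock: 4.03
ee_pos: [0.5043, -0.1345, 0.0435]
eef_rot: [-0.0, -0.0, 1.0, -0.0]
wrist_force: [0.0, 1.6, -1.2]
opening: -0.0001
grasp_force: 0.6
```

```bash
echo '[{"ty": -0.004}, {"ty": -0.008}, {"ty": -0.012}, {"ty": -0.016}, {"ty": -0.02}, {"ty": -0.02}]' | python3 inch.py
python3 - <<'E'
from h import *
import cv2
go(.503,-.18,.042)
cv2.imwrite("pics/w2.png",get_image("wrist")[:,:,::-1])
for c in [(x,y) for x in () for y in ()]:pass
E
```

```text
clock: 4.53
ee_pos: [0.5047, -0.1548, 0.0437]
eef_rot: [0.0, -0.0, 1.0, -0.001]
wrist_force: [-0.4, 0.1, 0.0]
opening: -0.0002
grasp_force: 0.0
tool shift [ 0.0017 -0.0252  0.0017] pos [ 0.5047 -0.1548  0.0437] x [-1.    -0.    -0.001] F [-0.4  0.1  0. ]
```

View pics/w2.png

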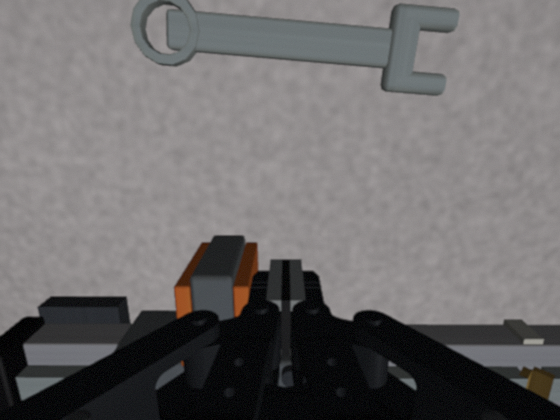

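The wrist view shows the handle's near top edge at about columns 214–245, row 237, with the orange outer corners near 200 and 258. The fingertip is at (286,265).

Run:
```python
from h import *
for n,p,z in [("gL",(215,237),.069),("gR",(245,237),.069),("oR",(258,244),.069),("oL",(204,244),.069),("tip",(286,262),.0435),("n0",(543,378),.04),("fingerL",(269,262),.0435),("fingerR",(303,262),.0435)]:
    print(n,atz("wrist",p,z).round(4))
```

```text
gL [ 0.4779 -0.18    0.069 ]
gR [ 0.4779 -0.1693  0.069 ]
oR [ 0.4806 -0.1648  0.069 ]
oL [ 0.4806 -0.184   0.069 ]
tip [ 0.4993 -0.1547  0.0435]
n0 [ 0.5646 -0.0251  0.04  ]
fingerL [ 0.4993 -0.1622  0.0435]
fingerR [ 0.4993 -0.1472  0.0435]
```

Run:
```python
from h import *
import cv2
for n,p,z in [("gL",(195,277),.069),("gR",(234,277),.069),("oL",(177,287),.069),("botL",(214,237),.023),("botR",(245,237),.023)]:
    print(n,atz("wrist",p,z).round(4))
a=cv2.imread("pics/w2.png")[220:330,150:310]
cv2.imwrite("pics/w2c.png",cv2.resize(a,None,fx=5,fy=5,interpolation=cv2.INTER_CUBIC))
```

```text
gL [ 0.4936 -0.1882  0.069 ]
gR [ 0.4936 -0.1739  0.069 ]
oL [ 0.4977 -0.1952  0.069 ]
botL [ 0.4954 -0.1903  0.023 ]
botR [ 0.4953 -0.175   0.023 ]
```

View pics/w2c.png

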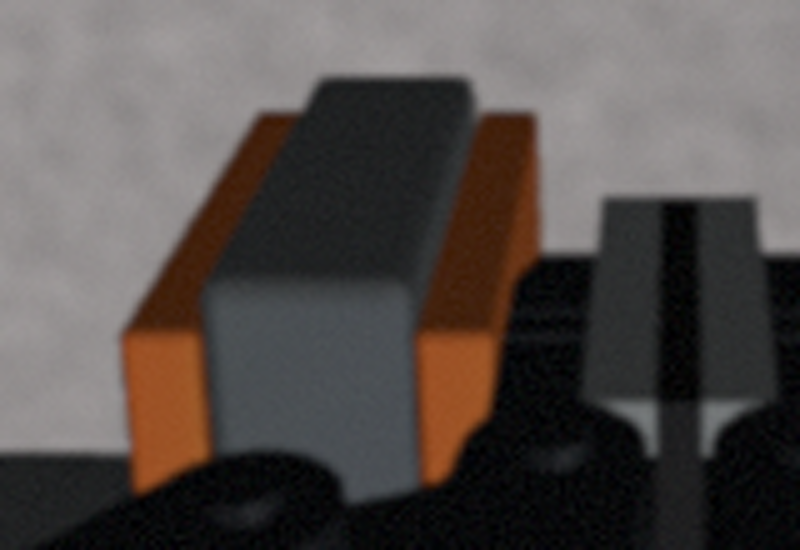

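The top near edge of the handle spans columns 175–248 at row 286, so the handle centre is near y = -0.182. The notch is about 25 mm further. I'll push slowly from here.

```bash
echo '[{"ty": -0.002}, {"ty": -0.004}, {"ty": -0.006}, {"ty": -0.008}, {"ty": -0.01}, {"ty": -0.012}]' | python3 inch.py | grep -E 'ee_pos|force'; for i in 1 2; do echo '[{"ty": -0.0015}, {"ty": -0.003}]' | python3 inch.py| grep -E 'ee_pos|force';done
```

```text
ee_pos: [0.5049, -0.1658, 0.0437]
wrist_force: [0.3, 2.9, 2.4]
grasp_force: 1.7
ee_pos: [0.5048, -0.1688, 0.0435]
wrist_force: [1.1, 3.6, 2.3]
grasp_force: 1.6
ee_pos: [0.5045, -0.1718, 0.0432]
wrist_force: [1.0, 0.4, 1.3]
grasp_force: 0.8
```

```bash
for i in 1 2; do echo '[{"ty": -0.001}]' | python3 inch.py| grep -E 'ee_pos|wrist_force';done
python3 - <<'E'
from h import *
import cv2
cv2.imwrite("pics/w3.png",get_image("wrist")[:,:,::-1])
a=cv2.imread("pics/w3.png")[220:330,150:310]
# orange near-edge extents in row bands
h=cv2.cvtColor(cv2.imread("pics/w3.png"),cv2.COLOR_BGR2HSV)
for r in (288,290,292):
    m=np.where((h[r,:,0]<20)&(h[r,:,1]>150)&(h[r,:,2]>90))[0];m=m[m<280];print(r,m.min(),m.max(),atz("wrist",(m.min(),286),.069).round(4)[1],atz("wrist",(m.max()+1,286),.069).round(4)[1])
E
```

```text
ee_pos: [0.5042, -0.173, 0.043]
wrist_force: [0.9, 1.1, 0.2]
ee_pos: [0.5039, -0.174, 0.0428]
wrist_force: [-0.1, -0.2, 0.4]
288 248 248 -0.1882 -0.1879
290 174 248 -0.2154 -0.1879
292 174 248 -0.2154 -0.1879
```

```bash
for i in 1 2 3; do echo '[{"ty": -0.001}]' | python3 inch.py| grep -E 'ee_pos|wrist_force';  python3 - <<'E'
from h import *
import cv2
h=cv2.cvtColor(get_image("wrist"),cv2.COLOR_RGB2HSV)
m=np.where((h[291,:,0]<20)&(h[291,:,1]>150)&(h[291,:,2]>90))[0];m=m[m<280]
print(m.min(),m.max(),(atz("wrist",(m.min(),286),.069)[1]+atz("wrist",(m.max()+1,286),.069)[1])/2)
E
done
```

```text
ee_pos: [0.504, -0.1749, 0.0428]
wrist_force: [-0.3, 0.2, 0.1]
165 248 -0.20418690855112664
ee_pos: [0.5042, -0.1758, 0.043]
wrist_force: [0.2, -0.1, -0.0]
167 248 -0.20474291689965063
ee_pos: [0.5044, -0.1767, 0.0432]
wrist_force: [0.3, -0.0, 0.7]
170 248 -0.20514449692396564
```

The orange edge shifted about 4 mm in one step with the force at zero, and has stayed put since, at a centre of about -0.206. So the shield clicked in. I'll back off, lift, and check.

```bash
echo '[{"ty": 0.006}, {"ty": 0.015}, {"ty": 0.018, "tz": -0.01}, {"ty": 0.018, "tz": -0.035}, {"ty": 0.018, "tz": -0.065}, {"ty": 0.018, "tz": -0.095}, {"ty": 0.018, "tz": -0.11}, {"tz": -0.115}, {"ty": -0.025, "tz": -0.115}, {"ty": -0.055, "tz": -0.115}]' | python3 inch.py; echo '[{"ty": -0.03}, {"ty": -0.06}, {"ty": -0.09}, {"ty": -0.12}, {"ty": -0.145}, {"ty": -0.155}, {"ty": -0.158}, {"ty": -0.158}]' | python3 inch.py
python3 - <<'E'
from h import *
import cv2
go(.5025,-.400,.082)
w=get_image("wrist")[:,:,::-1]
for n,p in []:pass
a=get_image("top")[180:290,265:435,::-1]
a=cv2.resize(a,(560,362),interpolation=cv2.INTER_CUBIC)
b=cv2.resize(w,(320,240));c=np.zeros((602,560,3),np.uint8);c[:362]=a;c[362:,:320]=b
cv2.imwrite("pics/w4.png",w);cv2.imwrite("pics/m4.png",c[:600])
h=cv2.cvtColor(w,cv2.COLOR_BGR2HSV);m=cv2.inRange(h,(45,120,50),(85,255,255))
print(cv2.connectedComponentsWithStats(m)[2][1:])
E
```

```text
clock: 6.87
ee_pos: [0.5053, -0.2311, 0.1604]
eef_rot: [0.002, -0.002, 1.0, -0.0]
wrist_force: [1.4, -0.1, 0.1]
opening: -0.0001
grasp_force: 0.0
clock: 7.53
ee_pos: [0.5047, -0.3895, 0.1585]
eef_rot: [-0.0, -0.0, 1.0, 0.0]
wrist_force: [-0.9, 0.2, -0.5]
opening: 0.0003
grasp_force: 0.0
tool shift [ 0.0022 -0.0105  0.0765] pos [ 0.5047 -0.3895  0.1585] x [-1. -0.  0.] F [-0.9  0.2 -0.5]
[[ 248  199   41   39 1230]]
```

View pics/m4.png

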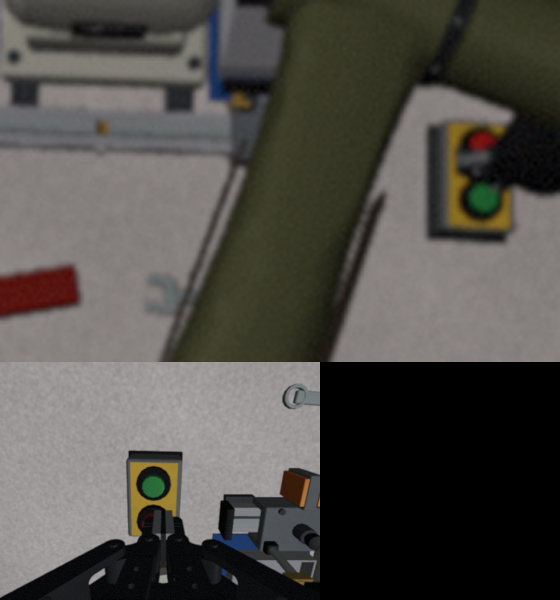

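The top view is partly blocked by the arm. The wrist view shows green at (268,218), with the tip at about (286,262) over the red button, and the carriage near the -y end with a gap to the end stop.

Run:
```python
from h import *
g=atz("wrist",(268.5,218.5),.072);print(g)
go(g[0],g[1],.082)
```

```text
[ 0.5069111  -0.40033238  0.072     ]
tool shift [-0.0018 -0.0118  0.0767] pos [ 0.505  -0.3885  0.1587] x [-1.    -0.002 -0.   ] F [ 0.2 -0.3 -0.5]
```

```bash
echo '[{"ty": -0.004}, {"ty": -0.011}, {"ty": -0.011, "tz": 0.02}, {"ty": -0.011, "tz": 0.045}, {"ty": -0.011, "tz": 0.065}, {"ty": -0.011, "tz": 0.075}, {"ty": -0.011, "tz": 0.079}, {"ty": -0.011, "tz": 0.079}]' | python3 inch.py;  echo '[{"tz": 0.002}, {"tz": 0.004}, {"tz": 0.006}, {"tz": 0.008}, {"tz": 0.009}, {"tz": 0.009}]' | python3 inch.py
```

```text
clock: 8.3
ee_pos: [0.5045, -0.4006, 0.0789]
eef_rot: [-0.001, -0.001, 1.0, 0.0]
wrist_force: [0.2, -0.7, 0.0]
opening: 0.0
grasp_force: 0.0
clock: 8.8
ee_pos: [0.505, -0.4008, 0.0708]
eef_rot: [0.0, -0.0, 1.0, -0.0]
wrist_force: [0.1, 0.9, 2.2]
opening: 0.0002
grasp_force: 1.1
```

```bash
echo '[{"tz": 0.002}, {"tz": 0.003}, {"tz": 0.004}, {"tz": 0.004}]' | python3 inch.py;  echo '[{"tz": 0.001}, {"tz": 0.002}, {"tz": 0.003}, {"tz": 0.003}]' | python3 inch.py
```

```text
clock: 9.13
ee_pos: [0.505, -0.4008, 0.0668]
eef_rot: [0.0, -0.0, 1.0, -0.0]
wrist_force: [0.6, 0.7, 4.1]
opening: -0.0
grasp_force: 2.2
clock: 9.47
ee_pos: [0.5051, -0.4009, 0.066]
eef_rot: [0.001, -0.001, 1.0, -0.001]
wrist_force: [-1.8, 4.7, 13.5]
opening: 0.0002
grasp_force: 6.8
```

The button bottomed out at 13 N. I'll lift, move clear and check.

```bash
echo '[{"tz": -0.01}, {"tz": -0.035}, {"tz": -0.07}, {"tz": -0.105}, {"tx": 0.01, "tz": -0.13}, {"tx": 0.035, "ty": -0.01, "tz": -0.14}, {"tx": 0.07, "ty": -0.025, "tz": -0.14}, {"tx": 0.105, "ty": -0.04, "tz": -0.14}, {"tx": 0.125, "ty": -0.05, "tz": -0.14}, {"tx": 0.13, "ty": -0.05, "tz": -0.14}]' | python3 inch.py; echo '[{"tx": 0.02, "ty": -0.01}, {"tx": 0.05, "ty": -0.03}, {"tx": 0.08, "ty": -0.045}, {"tx": 0.1, "ty": -0.06}, {"tx": 0.11, "ty": -0.065}, {"tx": 0.11, "ty": -0.065}, {"tx": 0.11, "ty": -0.065}]' | python3 inch.py
python3 - <<'E'
from h import *
import cv2
a=get_image("top")[150:290,205:435,::-1]
cv2.imwrite("pics/t5.png",cv2.resize(a,None,fx=3.47,fy=3.47,interpolation=cv2.INTER_CUBIC))
E
```

```text
clock: 10.3
ee_pos: [0.3714, -0.4519, 0.203]
eef_rot: [-0.001, 0.001, 1.0, 0.0]
wrist_force: [0.9, -0.2, -1.0]
opening: 0.0003
grasp_force: 0.0
clock: 10.88
ee_pos: [0.2647, -0.5156, 0.2025]
eef_rot: [-0.0, 0.0, 1.0, 0.001]
wrist_force: [0.7, 0.0, 0.5]
opening: 0.0001
grasp_force: 0.0
```

View pics/t5.png

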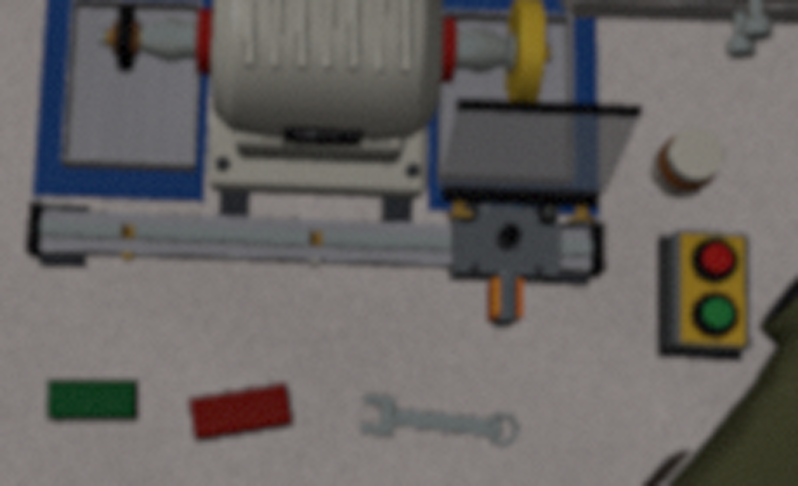

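The top view shows the knob at (509,236) and the handle at (506,298), i.e. y about -0.206, in the notch in front of the yellow wheel. There is a gap to the end stop, the loose things are unmoved, and the arm is clear.

```bash
python3 -c "
from workcell import env, order, get_image, camera_model
print(order.close_job())"
```

```text
the job is handed in; nothing more can be done
None
```

I pushed the eye shield into the notch in front of the yellow wheel, short of the end stop, pressed the green start button fully down, moved the arm clear and handed the job in at about 11 s; no verdict came back, and I had no direct reading of the detent or of the lathe running.

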